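# Pull the red card from the control unit

## Task

Take the faulty card, the one with the red grip, out of the open control unit and park it in the empty cradle of the service stand: swing the hold-down bar right back first, slide the card straight up out of its guides, carry it over, lower it until it is fully home in the cradle before you let go, and then swing the bar down fully shut over the remaining cards. Leave the other cards in their places and do not disturb the lamp board or anything else on the bench.

Things in the scene. Friction and masses are not known exactly. Their poses are not given: they have to be found in the camera images.
- rack: open control unit, grey chassis 186 (x) x 250 (y) mm, fixed; origin: centre of underside. Four filled card places at y = -78, -26, 26, 78 mm (cards vary), cards along x, lower edge 20 mm above the bench, ends in white guides: grooves 8 mm wide, 12 deep, to z = 96, 3 mm end play. Walls at x = +-88 reach z = 100; hinge posts at x = 92, y = +-122 reach z = 136
- bar (a joint): hold-down bar of the unit, rad: 0 = down over the cards, 1.8 = swung up and right back to its stop; stays where left, about 2 N at the tab. Bar along the unit's y, 226 long; closed it lies at x = 46 to 62, z = 124 to 134 mm of the unit, 4 mm over the board edges. It turns about the unit's y through bar_hinge; growing values lift it and carry it to the unit's +x
- bar_hinge (a point): point on the hinge axis, at the middle of the bar's length; fixed to the unit at x = 92, y = 0, z = 130 mm of its frame, axes as the unit's
- bar_tab (a point): grip point of the yellow finger tab at the middle of the bar: plate 10 mm thick (along the unit's y), 16 wide, rising 40 mm from the bar. Turns with the bar; at joint 0 it lies 38 mm before (-x) and 32 mm above the hinge, the tab's top 10 mm higher (z = 172 mm)
- card_red: plug-in card on its long edge: green board 160 (x) x 4 (y) x 100 (z) mm; parts on its +y face out to y = 16 (|x| < 56, z 21 to 71); on top in the middle a red grip bar 60 (x) x 10 (y), z 98 to 118; origin: middle of lower edge; z up; about 0.22 kg. The card to take out
- stand: service stand: black base plate 200 (x) x 186 (y) x 6 mm, fixed; origin: centre of its underside; carries three card cradles side by side along y, 58 mm apart
- cradle_empty: empty card cradle, dark blue-grey, fixed, 182 (x) x 30 (y) x 74 mm; origin: centre of underside (6 mm above the bench). A card stands in it along x, lower edge 14 mm above this origin, ends in grooves 8 mm wide (y), 14 deep, 166 from end to end, z 8 to 60, mouths flared to about 22 wide, 180 end to end, at z = 73
- card_blue: plug-in card on its long edge: green board 160 (x) x 4 (y) x 100 (z) mm; parts on its +y face out to y = 16 (|x| < 56, z 21 to 71); on top in the middle a blue grip bar 60 (x) x 10 (y), z 98 to 118; origin: middle of lower edge; z up; about 0.22 kg. Stays in the control unit
- card_white: plug-in card on its long edge: green board 160 (x) x 4 (y) x 100 (z) mm; parts on its +y face out to y = 16 (|x| < 56, z 21 to 71); on top in the middle a white grip bar 60 (x) x 10 (y), z 98 to 118; origin: middle of lower edge; z up; about 0.22 kg. Stays in the control unit
- card_black: plug-in card on its long edge: green board 160 (x) x 4 (y) x 100 (z) mm; parts on its +y face out to y = 16 (|x| < 56, z 21 to 71); on top in the middle a black grip bar 60 (x) x 10 (y), z 98 to 118; origin: middle of lower edge; z up; about 0.22 kg. Stays in the control unit
- card_green: plug-in card on its long edge: green board 160 (x) x 4 (y) x 100 (z) mm; parts on its +y face out to y = 16 (|x| < 56, z 21 to 71); on top in the middle a green grip bar 60 (x) x 10 (y), z 98 to 118; origin: middle of lower edge; z up; about 0.22 kg. Stays in its cradle (like the empty one)
- card_yellow: plug-in card on its long edge: green board 160 (x) x 4 (y) x 100 (z) mm; parts on its +y face out to y = 16 (|x| < 56, z 21 to 71); on top in the middle a yellow grip bar 60 (x) x 10 (y), z 98 to 118; origin: middle of lower edge; z up; about 0.22 kg. Stays in its cradle (like the empty one)
- lamp_board: board 230 (x) x 70 (y) x 18 mm with three lamps in holders in a row along x at -75, 0, 75 mm, bulbs 60 mm wide, top at z = 161 mm; loose; origin: centre of its underside; stands between unit and stand
- wall_box_a: round white flush-mounting box, 68 mm across, 45 high, loose; origin: centre of its underside
- wall_box_b: round white flush-mounting box, 68 mm across, 45 high, loose; origin: centre of its underside
- screwdriver: loose screwdriver, 200 mm long, lying along its x
- switch_plate: white double switch plate lying flat, 81 (x) x 152 (y) x 13 mm, loose; origin: centre of its underside
- multimeter: yellow multimeter lying flat, 80 (x) x 150 (y) x 43 mm, loose; origin: centre of its underside
Mind the look-alikes: they are no part of the job. What is shaped like the card_red but pink or purple is not meant.

How it is judged:
By the outcome, as a careful person would: the job done as asked, in the order asked, and still so for the second after the job is handed in, with the robot touching nothing.
It also fails if it takes over 67 s, if anything falls off the work surface, if the arm or the gripper's body presses on something with over 40 N, if the wrist force passes 120 N, or if a joint passes its speed limit or range.

## Robot

A 6-joint arm with a two-finger parallel gripper is mounted at the origin on the work surface. World frame = base frame: x ahead of the robot, y to its left, z up, the work surface at z = 0. Lengths are in m, angles in rad, forces in N, time in s.
With the tool pointing down it reaches from about 0.375 to 0.9 m from the base axis. Payload 3.1 kg.
Tool frame: the origin (TCP) lies at the very end of the fingers, on their centre line; the grasp point (between the pads) lies 19 mm behind it; z points along the fingers, y is the direction in which the jaws open and shut (so a half turn about z gives the same grasp; the last joint's range is limited). The gripper opens to 85 mm and grips with 20 to 120 N. Pads are 22 mm wide; open, the fingers measure 114 mm over their backs; the gripper's body (76 mm by 85 mm) begins 54 mm behind the grasp point. The pads swing forward as they close: fully open they stand 13 mm farther back than shut.
Start: joints at [-0.178, 0.527, 1.433, -0, 1.181, -0.178], TCP at [0.625, 0, 0.231] pointing down, gripper open.
Joint ranges: [-3.08, 3.08], [-0.75, 2.2], [0.22, 2.44], [-1.43, 4.57], [0, 2.65], [-2.85, 2.85]. Speed limits (rad/s): [2.79, 2.79, 3.14, 3.14, 3.14, 3.14].

## Interface

Orientations are given as a unit quaternion [x, y, z, w].
In Python, from station import manip gives the robot as it stands. The module is installed in compiled form; this text tells all that it offers.
- The arm moves only by the tool send_rows, never from a script. Its argument "commands" is a list of rows, each an object with "delta_pos": the shift along the world's x, y, z in cm, a list of three; "yaw": the turn about the world's z in rad. A call has 1 to 10 rows; each row shifts and turns the pose as measured when the row begins; what a row does not reach is not made up. A row lasts 1/8 s, in which the tool goes at most 62.5 mm and 10.7 degrees, less where a joint would pass 70% of its speed; a pose out of reach is approached as far as the arm can. A call is refused whole if a number of a shift passes 6.25 or a number of a turn 0.188, either way. A call with a gripper value outside its range is refused whole. "grip" is the closure, from -1 (fully open) to 1 (shut), set as the call begins (left out, the last holds). The fingers move at their own pace and stop on an object; "force" is the grip in N (left out, the last holds). Time passes only in rows, so rows that do not move let the fingers close. It gives the time, the measured TCP pose, the force and the opening at its end, in the units of the state.
- manip.sense(): the state, without advancing time (a new reading comes with each control period).
- manip.snapshot(name): name is "scene" or "side" or "wrist"; returns the picture (480x640x3 uint8, blue, green, red); there is no depth.
- manip.get_calibration(name): a dict with "fx", "fy", "cx", "cy" (pixels), "world_to_cam" (4x4, takes a point from world to camera coordinates); the wrist camera has in their place "mount" (4x4, takes a point from camera to tool coordinates, whose origin is the TCP and whose axes are the flange's). Camera axes: x right, y down, z forward; pixel columns grow to the right and rows downward; lengths in m; the calibration is good to about 2 mm. A picture is of the moment at which its call begins: read the wrist's pose just before it. get_calibration takes no time and is no camera call.
- manip.sign_off(): hands the job in, once; it reports no verdict.
The state is a dict: "t": time; "q": joint angles; "qd": joint speeds; "tau": joint torques, N m; "tcp_pos": TCP position; "tool_rot": TCP orientation; "force": force on the tool from outside, world axes, zero at the start; "ft_torque": the same for the moment, N m; "finger_gap": opening from 0.0 (shut) to 1.0 (fully open).
Only numpy, scipy, OpenCV 4.12 (cv2) and the standard library are available. Lean on these libraries where they do the work, as an engineer would, in place of code of your own. Each camera call takes 0.05 s, during which the arm holds its last target. There are 200 camera calls.

## Working session

There is one attempt and no reset: what is moved stays moved. The work goes in short steps, Python scripts to look and compute and a tool call to move; the robot and the scene stay as the last step left them, time stands still between calls to the robot, and variables do not carry over. Pictures are saved under pics/ and viewed, about 8 in all and at most 12, crops included, and the job is handed in when it is done.

Besides the shell and the picture viewer there is one more tool, called after "Request:" as name(argument=value, ...) on one line, values as JSON. send_rows: Moves the arm, as the interface text tells. Its arguments: {"type":"object","properties":{"commands":{"type":"array","items":{"type":"object","properties":{"delta_pos":{"type":"array","items":{"type":"number"}},"yaw":{"type":"number"}}}},"grip":{"type":"number"},"force":{"type":"number"}},"required":["commands"]}

```bash
mkdir -p pics
cat > h.py <<'E'
import numpy as np, cv2
from station import manip
from scipy.spatial.transform import Rotation as R
def cam(name, s=None):
    c=manip.get_calibration(name)
    K=np.array([[c['fx'],0,c['cx']],[0,c['fy'],c['cy']],[0,0,1.]])
    if name=='wrist':
        T=np.eye(4); T[:3,:3]=R.from_quat(s['tool_rot']).as_matrix(); T[:3,3]=s['tcp_pos']
        return K, T@np.array(c['mount'])
    return K, np.linalg.inv(np.array(c['world_to_cam']))
def onz(C,uv,z):
    K,T=C; d=T[:3,:3]@np.linalg.solve(K,[uv[0],uv[1],1.]); o=T[:3,3]
    return o+d*(z-o[2])/d[2]
def proj(C,p):
    K,T=C; q=np.linalg.inv(T)@np.append(p,1); u=K@q[:3]; return u[:2]/u[2]
E
python3 - <<'E'
from h import *
s=manip.sense(); print(s)
for n in ['scene','side','wrist']:
    im=manip.snapshot(n); cv2.imwrite(f'pics/{n}0.png',im)
    K,T=cam(n,s); print(n,K.round(1).tolist(),T.round(3).tolist())
E
```

```text
{'t': 0.0, 'q': array([-1.78506644e-01,  5.28392233e-01,  1.43392831e+00,  6.02731754e-06,
        1.18137569e+00, -1.78461312e-01]), 'qd': array([ 1.42008474e-03, -7.82345759e-04, -6.72166978e-04, -4.89633387e-05,
       -1.07580132e-03,  5.79192304e-04]), 'tau': array([ 2.50220628e-04, -4.42344439e+01, -1.78024775e+01, -2.06930472e-04,
        8.36740597e-03,  2.24214921e-05]), 'tcp_pos': array([6.24280284e-01, 1.56848764e-04, 2.30370758e-01]), 'tool_rot': array([ 7.07123228e-01,  7.07089552e-01, -5.97584180e-04, -8.65542475e-04]), 'force': array([0.3130706 , 1.28316653, 0.64916485]), 'ft_torque': array([0.01045817, 0.03110362, 0.00870011]), 'finger_gap': 1.0022420098521634}
scene [[450.9, 0.0, 326.3], [0.0, 450.9, 240.3], [0.0, 0.0, 1.0]] [[-0.79, 0.44, -0.426, 1.14], [0.613, 0.562, -0.556, 0.805], [-0.005, -0.7, -0.714, 1.133], [0.0, 0.0, 0.0, 1.0]]
side [[563.7, 0.0, 311.9], [0.0, 563.7, 241.0], [0.0, 0.0, 1.0]] [[0.975, -0.179, 0.134, 0.314], [-0.224, -0.742, 0.632, -1.011], [-0.014, -0.646, -0.763, 1.346], [0.0, 0.0, 0.0, 1.0]]
wrist [[332.6, 0.0, 319.3], [0.0, 332.6, 234.8], [0.0, 0.0, 1.0]] [[1.0, 0.001, -0.003, 0.624], [0.0, -0.958, -0.288, 0.073], [-0.003, 0.288, -0.958, 0.372], [0.0, 0.0, 0.0, 1.0]]
```

View pics/scene0.png

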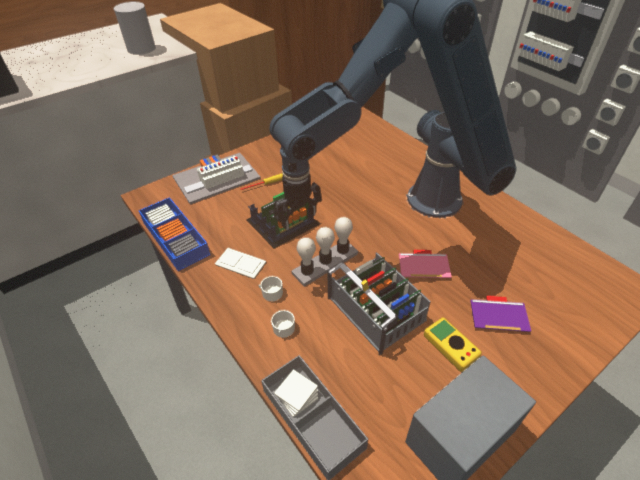

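View pics/side0.png

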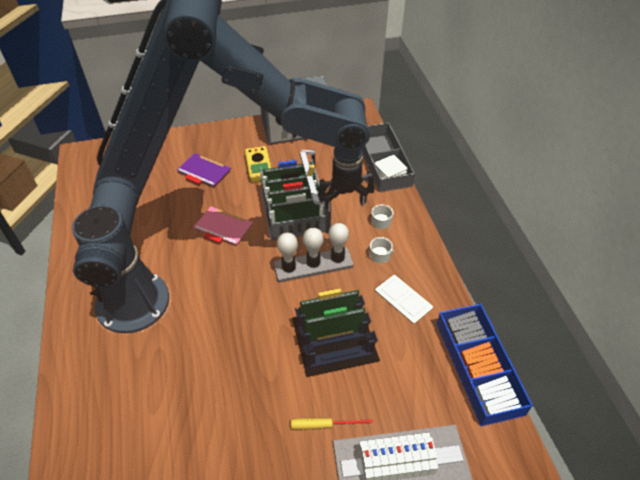

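Scene view: rack around (378,302), bar white across it, red grip near (375,278), lamps at (325,245). Side view: rack at (295,200), stand at (335,335), empty cradle nearest the camera (340,350). Zooming in on both.

Run:
```python
import cv2,numpy as np
a=cv2.imread('pics/scene0.png')[235:355,315:445]; b=cv2.imread('pics/side0.png')[140:245,250:380]; c=cv2.imread('pics/side0.png')[280:380,285:385]; w=cv2.imread('pics/wrist0.png')
f=lambda i,W,H:cv2.resize(i,(W,H),interpolation=cv2.INTER_CUBIC)
o=np.vstack([np.hstack([f(a,400,369),np.zeros((0,0,3),np.uint8).reshape(369,0,3),f(b,400,323) if 0 else cv2.copyMakeBorder(f(b,400,323),0,46,0,0,0)]),np.hstack([f(c,231,231),f(w,308,231),np.zeros((231,261,3),np.uint8)])])
cv2.imwrite('pics/c1.png',o)
```

```text
(no output)
```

View pics/c1.png

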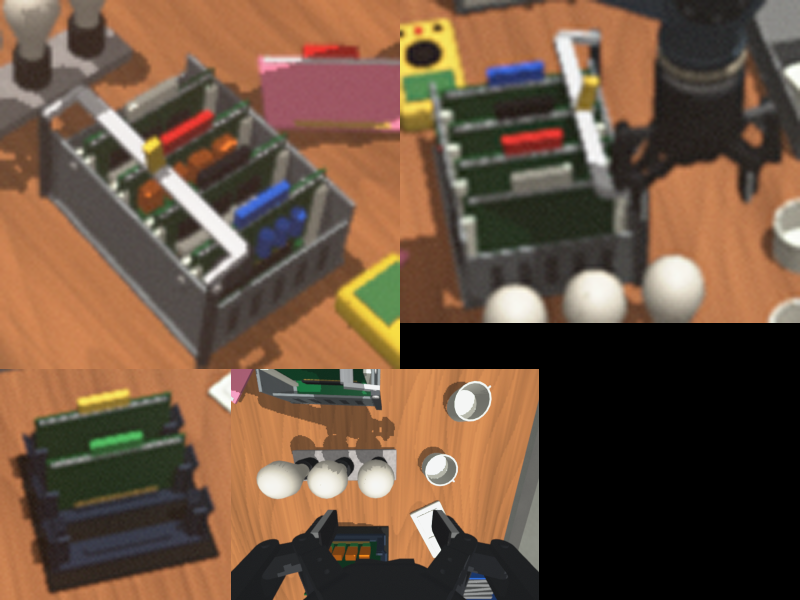

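Composite: the four cards run along world y as white, red, black, blue; the hinge is on the far (+x) side, with the yellow tab at mid-bar. Stand order is yellow, green, empty (lowest y). Next I triangulate the coloured grips.

```bash
cat >> h.py <<'E'
def mask(im,h,roi,smin=110,vmin=70):
    hsv=cv2.cvtColor(im,cv2.COLOR_BGR2HSV); x0,y0,x1,y1=roi
    H=hsv[...,0].astype(int); d=np.abs((H-h[0]+90)%180-90)<=h[1]
    m=(d&(hsv[...,1]>smin)&(hsv[...,2]>vmin)).astype(np.uint8); z=np.zeros_like(m); z[y0:y1,x0:x1]=m[y0:y1,x0:x1]
    n,l,st,c=cv2.connectedComponentsWithStats(z)
    k=1+np.argmax(st[1:,4]); ys,xs=np.where(l==k); 
    return c[k],st[k],np.c_[xs,ys]
def tri(C1,u1,C2,u2):
    A=[];b=[];
    L=[]
    for (K,T),u in((C1,u1),(C2,u2)):
        d=T[:3,:3]@np.linalg.solve(K,[u[0],u[1],1.]); d/=np.linalg.norm(d); L.append((T[:3,3],d))
    M=sum(np.eye(3)-np.outer(d,d) for o,d in L); v=sum((np.eye(3)-np.outer(d,d))@o for o,d in L)
    p=np.linalg.solve(M,v); return p, [np.linalg.norm(np.cross(p-o,d))*1e3 for o,d in L][0]
E
python3 - <<'E'
from h import *
a=cv2.imread('pics/scene0.png');b=cv2.imread('pics/side0.png')
A=cam('scene');B=cam('side')
J={'red':((0,5),(360,268,390,292),(275,178,310,195),.105+.02),'blue':((112,12),(385,288,415,312),(275,158,300,170),.125),
'tab':((25,7),(358,275,372,295),(305,160,318,180),.16),'green':((60,12),None,(305,300,350,320),.13),'yellow':((25,7),None,(310,285,345,298),.13)}
for k,(h,ra,rb,z) in J.items():
    cb,sb,pb=mask(b,h,rb); r=cv2.minAreaRect(pb.astype(np.float32))
    print(k,'side',cb.round(1),sb.tolist(),np.round(r[1],1),round(r[2],1),'onz',onz(B,cb,z).round(4))
    l,rr=pb[pb[:,0]<=pb[:,0].min()+2].mean(0),pb[pb[:,0]>=pb[:,0].max()-2].mean(0)
    e=onz(B,rr,z)-onz(B,l,z); print('   len',np.linalg.norm(e).round(4),'ang',np.arctan2(e[1],e[0]).round(3))
    if ra:
        ca,sa,_=mask(a,h,ra); p,g=tri(A,ca,B,cb); print('   scene',ca.round(1),sa.tolist(),'tri',p.round(4),'gap mm',round(g,1))
E
```

```text
red side [292.6 185.5] [283, 182, 20, 9, 128] [ 6.6 19.4] 81.9 onz [0.5217 0.2334 0.125 ]
   len 0.0522 ang -0.062
   scene [375. 277.] [367, 271, 18, 14, 125] tri [0.5212 0.2279 0.1301] gap mm 0.5
blue side [287.1 163.5] [279, 160, 17, 8, 93] [ 5.4 16.7] 81.9 onz [0.5249 0.3367 0.125 ]
   len 0.0453 ang -0.045
   scene [399.7 300. ] [392, 294, 17, 14, 86] tri [0.5239 0.3309 0.1304] gap mm 0.1
tab side [311.  169.2] [308, 164, 7, 11, 49] [ 4.6 10.4] 14.0 onz [0.5854 0.255  0.16  ]
   len 0.0146 ang 0.581
   scene [364.7 284.5] [362, 279, 7, 12, 57] tri [0.5839 0.2501 0.1649] gap mm 0.4
green side [335.  310.7] [323, 306, 25, 11, 156] [ 6.7 24.3] 78.7 onz [ 0.5336 -0.2455  0.13  ]
   len 0.0565 ang 0.0
yellow side [329.7 293.2] [318, 288, 24, 10, 156] [ 6.9 23.1] 78.7 onz [ 0.5338 -0.1897  0.13  ]
   len 0.0543 ang -0.072
```

Request:
send_rows(commands=[{"delta_pos": [0, 0, 4], "yaw": 0.17}, {"delta_pos": [0, 2, 3], "yaw": 0.17}, {"delta_pos": [0, 3.5, 0], "yaw": 0.17}, {"delta_pos": [0, 3.5, 0], "yaw": 0.17}, {"delta_pos": [0, 3.5, 0], "yaw": 0.17}, {"delta_pos": [0, 3.5, 0], "yaw": 0.17}, {"delta_pos": [0, 3, 0], "yaw": 0.17}, {"delta_pos": [0, 3, 0], "yaw": 0.17}, {"delta_pos": [0, 3, 0], "yaw": 0.17}, {"delta_pos": [0, 0, 0], "yaw": 0}], grip=1)

```text
t: 1.4
tcp_pos: [0.6212, 0.257, 0.298]
tool_rot: [-0.004, 1.0, -0.004, -0.002]
force: [0.1, 0.3, -0.0]
finger_gap: -0.002
```

Run:
```python
from h import *
import pickle
s=manip.sense(); im=manip.snapshot('wrist'); cv2.imwrite('pics/w1.png',im); pickle.dump(s,open('w1.pkl','wb'))
b=manip.snapshot('side'); cv2.imwrite('pics/s1.png',b)
print(s['t'],s['tcp_pos'],s['tool_rot'],s['finger_gap'])
```

```text
1.4 [0.62117621 0.25701975 0.29796305] [-0.00380834  0.99998246 -0.00397532 -0.00218611] -0.001960071747795361
```

View pics/w1.png

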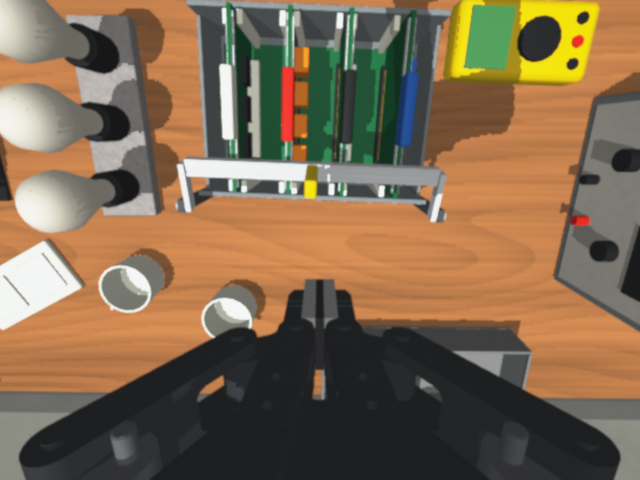

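Wrist view: red grip at (288,104), blue (408,108), white (227,101), tab (311,180); bar ends at (180,170)/(443,178). The rack is only slightly turned. I measure it now.

Run:
```python
from h import *
import pickle
s=pickle.load(open('w1.pkl','rb')); im=cv2.imread('pics/w1.png'); C=cam('wrist',s)
for k,h,roi,z in [('red',(0,5),(270,50,300,150),.138),('blue',(112,12),(390,60,425,160),.138),('tab',(25,7),(300,160,322,200),.172)]:
    c,st,p=mask(im,h,roi,100,50); r=cv2.minAreaRect(p.astype(np.float32))
    t=p[p[:,1]<=p[:,1].min()+2].mean(0); b=p[p[:,1]>=p[:,1].max()-2].mean(0)
    e=onz(C,b,z)-onz(C,t,z)
    print(k,c.round(1),st.tolist(),onz(C,c,z).round(4),'len',np.linalg.norm(e).round(4),'ang',np.arctan2(e[1],e[0]).round(3))
for n,uv,z in [('barL',(180,166),.134),('barR',(443,174),.134),('postL',(183,207),.136),('postR',(440,215),.136)]: print(n,onz(C,uv,z).round(4))
# stand from side pic s1
b=cv2.imread('pics/s1.png');B=cam('side')
for k,h,roi in [('green',(60,12),(305,300,350,320)),('yellow',(25,7),(310,285,345,298)),('red',(0,5),(275,178,310,195))]:
    c,st,p=mask(b,h,roi); print(k,c.round(1),onz(B,c,.130).round(4))
cv2.imwrite('pics/s1c.png',cv2.resize(b[275:385,280:390],(660,600) if 0 else (600,600),interpolation=cv2.INTER_CUBIC))
```

```text
red [287.5 103.2] [282, 67, 13, 75, 886] [0.5204 0.2276 0.138 ] len 0.0569 ang -0.022
blue [406.8 106.8] [395, 60, 24, 87, 1294] [0.5226 0.3288 0.138 ] len 0.0663 ang -0.044
tab [310.4 183.2] [303, 166, 15, 34, 406] [0.5833 0.2482 0.172 ] len 0.0245 ang -0.054
barL [0.5739 0.1287 0.134 ]
barR [0.579  0.3673 0.134 ]
postL [0.6113 0.1282 0.136 ]
postR [0.6167 0.3681 0.136 ]
green [334.6 311. ] [ 0.5324 -0.2462  0.13  ]
yellow [329.7 293.3] [ 0.5337 -0.1899  0.13  ]
red [292.6 185.6] [0.5207 0.2283 0.13  ]
```

Request:
send_rows(commands=[{"delta_pos": [-5, -0.6, 0], "yaw": -0.03}, {"delta_pos": [-4.6, 0, 0], "yaw": 0}, {"delta_pos": [0, 0, -5]}, {"delta_pos": [0, 0, -5]}, {"delta_pos": [0, 0, -4]}, {"delta_pos": [0, 0, 0]}], grip=1)

```text
validation failed for argument at $.co...
```

Request:
send_rows(commands=[{"delta_pos": [-5, -0.6, 0], "yaw": -0.03}, {"delta_pos": [-4.6, 0, 0], "yaw": 0}, {"delta_pos": [0, 0, -5], "yaw": 0}, {"delta_pos": [0, 0, -5], "yaw": 0}, {"delta_pos": [0, 0, -4], "yaw": 0}, {"delta_pos": [0, 0, 0], "yaw": 0}], grip=1)

```text
t: 2.25
tcp_pos: [0.5246, 0.2407, 0.1566]
tool_rot: [0.022, 1.0, -0.005, 0.0]
force: [-0.7, 0.2, 0.4]
finger_gap: 0.002
```

View pics/s1c.png

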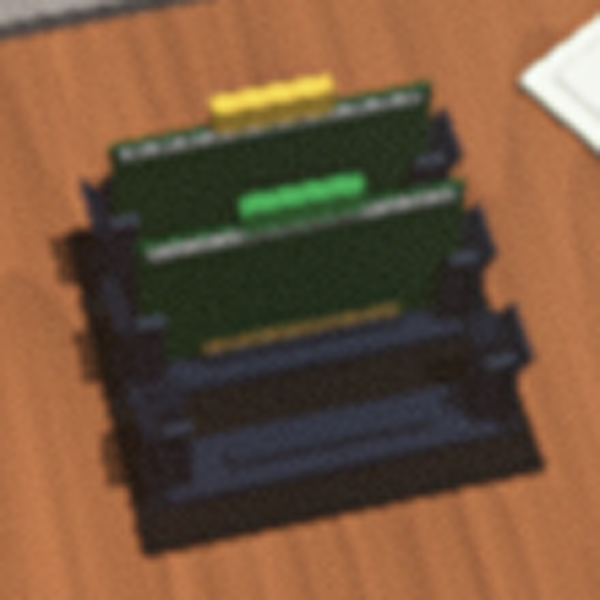

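The cropped side view shows the empty cradle at the near (lowest-y) end, clear, aligned with its two neighbours. Now push the tab back.

Request:
send_rows(commands=[{"delta_pos": [1.5, 0.8, -0.4], "yaw": 0.02}, {"delta_pos": [1.2, 0, 0], "yaw": 0}, {"delta_pos": [1.2, 0, 0], "yaw": 0}, {"delta_pos": [1.2, 0, 0], "yaw": 0}, {"delta_pos": [1.2, 0, 0], "yaw": 0}, {"delta_pos": [1.2, 0, 0], "yaw": 0}, {"delta_pos": [0, 0, 0], "yaw": 0}])

```text
t: 3.12
tcp_pos: [0.565, 0.2491, 0.1601]
tool_rot: [0.012, 0.999, -0.009, -0.045]
force: [0.7, 0.4, -0.5]
finger_gap: 0.005
```

Run:
```python
from h import *
a=manip.snapshot('scene'); b=manip.snapshot('side'); w=manip.snapshot('wrist')
f=lambda i:cv2.resize(i,(400,400),interpolation=cv2.INTER_CUBIC)
cv2.imwrite('pics/c2.png',np.hstack([f(a[230:360,305:435]),f(b[120:250,240:370])]))
s=manip.sense(); print(s['tool_rot'],s['force'],s['q'].round(3))
```

```text
[ 0.01240729  0.99893923 -0.00873718 -0.04347566] [-4.59249018  0.75786959  5.23194295] [ 0.232  0.636  1.447  0.004  1.147 -1.316]
```

View pics/c2.png

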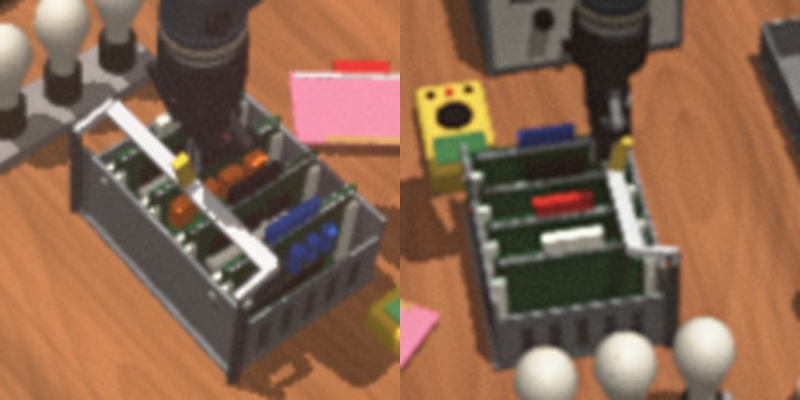

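Request:
send_rows(commands=[{"delta_pos": [2.5, 0, -0.3], "yaw": 0}, {"delta_pos": [2.5, 0, -0.3], "yaw": 0}, {"delta_pos": [2.0, 0, -0.3], "yaw": 0}])

```text
t: 3.65
tcp_pos: [0.5676, 0.2491, 0.1626]
tool_rot: [0.01, 0.992, -0.017, -0.127]
force: [-32.4, -1.4, 28.6]
finger_gap: -0.002
```

Request:
send_rows(commands=[{"delta_pos": [-2.0, 0, 0.5], "yaw": 0}, {"delta_pos": [-1, 0, 4], "yaw": 0}, {"delta_pos": [0, 0, 3], "yaw": 0}])

```text
t: 4.03
tcp_pos: [0.5373, 0.249, 0.2388]
tool_rot: [0.01, 0.992, -0.017, -0.127]
force: [1.1, -0.1, -0.8]
finger_gap: 0.003
```

Run:
```python
from h import *
s=manip.sense(); print(s['t'],s['tcp_pos'],s['tool_rot'],s['q'].round(3))
im=manip.snapshot('wrist');cv2.imwrite('pics/w2.png',im)
b=manip.snapshot('side'); cv2.imwrite('pics/s2.png',b)
```

```text
4.025 [0.53732112 0.24901111 0.23877368] [ 0.01008347  0.99168948 -0.01724639 -0.12709391] [ 0.232  0.584  1.328  0.027  1.485 -1.325]
```

View pics/w2.png

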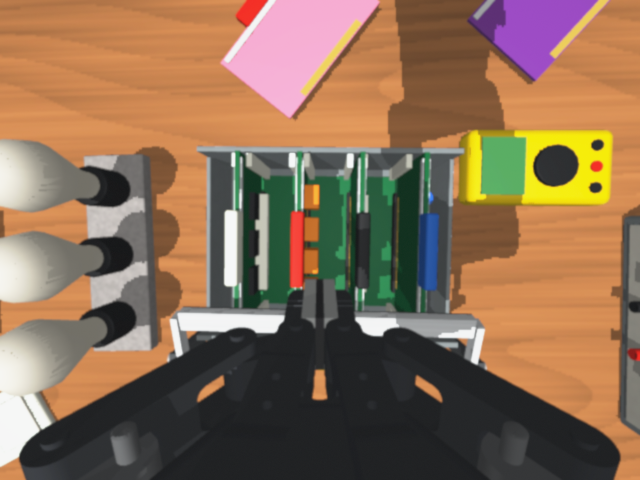

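The wrist view shows the bar still nearly closed. The pushing jammed by friction and tilted the tool about 14° in the bar's plane of swing. I'll grip the tab instead and follow its arc.

Request:
send_rows(commands=[{"delta_pos": [3.4, 0, 0], "yaw": 0}, {"delta_pos": [0, 0, -3], "yaw": 0}, {"delta_pos": [0, 0, -4], "yaw": 0}, {"delta_pos": [0, 0, -2.3], "yaw": 0}, {"delta_pos": [0, 0, 0], "yaw": 0}], grip=0.1, force=30)

```text
t: 4.75
tcp_pos: [0.5807, 0.2483, 0.1422]
tool_rot: [0.011, 0.993, -0.016, -0.118]
force: [-0.7, -0.0, 0.1]
finger_gap: 0.447
```

Request:
send_rows(commands=[{"delta_pos": [0, 0, 0], "yaw": 0}, {"delta_pos": [0, 0, 0], "yaw": 0}, {"delta_pos": [0, 0, 0], "yaw": 0}], grip=1, force=30)

```text
t: 5.12
tcp_pos: [0.582, 0.248, 0.1427]
tool_rot: [0.012, 0.993, -0.015, -0.117]
force: [-0.6, -1.7, -5.5]
finger_gap: 0.122
```

Request:
send_rows(commands=[{"delta_pos": [0.7, 0, 0.8], "yaw": 0}, {"delta_pos": [0.8, 0, 0.6], "yaw": 0}, {"delta_pos": [0.9, 0, 0.4], "yaw": 0}, {"delta_pos": [1.0, 0, 0.2], "yaw": 0}])

```text
t: 5.62
tcp_pos: [0.6088, 0.2471, 0.1586]
tool_rot: [0.013, 0.991, -0.016, -0.129]
force: [-6.6, -1.7, -10.1]
finger_gap: 0.115
```

Request:
send_rows(commands=[{"delta_pos": [1.1, 0, 0.2], "yaw": 0}, {"delta_pos": [1.1, 0, 0], "yaw": 0}, {"delta_pos": [1.1, 0, -0.2], "yaw": 0}, {"delta_pos": [1.1, 0, -0.5], "yaw": 0}])

```text
t: 6.12
tcp_pos: [0.6408, 0.2461, 0.1535]
tool_rot: [0.013, 0.989, -0.02, -0.147]
force: [-9.6, -1.9, -2.4]
finger_gap: 0.11
```

Request:
send_rows(commands=[{"delta_pos": [0.9, 0, -0.6], "yaw": 0}, {"delta_pos": [0.8, 0, -0.7], "yaw": 0}, {"delta_pos": [0.6, 0, -0.7], "yaw": 0}, {"delta_pos": [0.4, 0, -0.6], "yaw": 0}])

```text
t: 6.62
tcp_pos: [0.6539, 0.2455, 0.1425]
tool_rot: [0.01, 0.985, -0.025, -0.168]
force: [-15.1, -3.0, 14.8]
finger_gap: 0.113
```

Request:
send_rows(commands=[{"delta_pos": [0.6, 0, -0.9], "yaw": 0}, {"delta_pos": [0.5, 0, -1.0], "yaw": 0}])

```text
t: 6.88
tcp_pos: [0.6538, 0.2454, 0.1422]
tool_rot: [0.009, 0.983, -0.028, -0.184]
force: [-19.0, -3.4, 25.6]
finger_gap: 0.11
```

Run:
```python
from h import *
a=manip.snapshot('scene'); b=manip.snapshot('side'); 
f=lambda i:cv2.resize(i,(400,400),interpolation=cv2.INTER_CUBIC)
cv2.imwrite('pics/c3.png',np.hstack([f(a[230:360,305:435]),f(b[120:250,240:370])]))
```

```text
(no output)
```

View pics/c3.png

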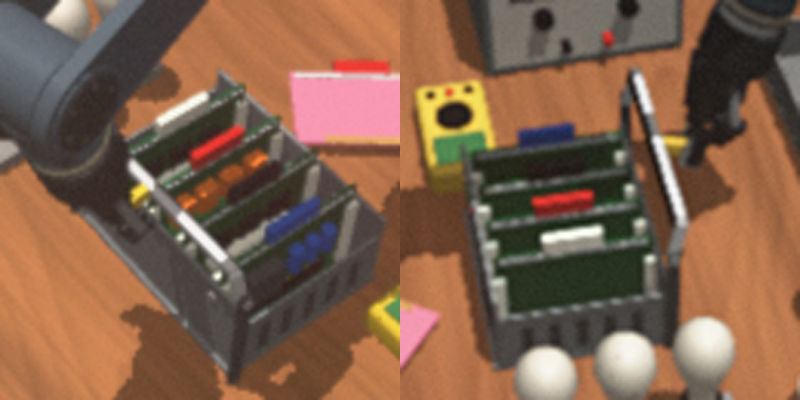

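At joint stop: the picture shows the bar upright and past vertical, tab pointing outward, and the TCP no longer advances under ~30 N. I release and go over to the red grip.

Request:
send_rows(commands=[{"delta_pos": [0, 0, 0], "yaw": 0}, {"delta_pos": [0, 0, 0], "yaw": 0}, {"delta_pos": [0.5, 0, 4], "yaw": 0}, {"delta_pos": [0, 0, 6], "yaw": 0}, {"delta_pos": [-4, -0.6, 0.5], "yaw": -0.015}, {"delta_pos": [-5, -0.6, 0], "yaw": 0}, {"delta_pos": [-4.5, -0.6, 0], "yaw": 0}, {"delta_pos": [0, 0, 0], "yaw": 0}], grip=0.2)

```text
t: 7.98
tcp_pos: [0.5352, 0.2278, 0.2621]
tool_rot: [0.016, 0.986, -0.025, -0.164]
force: [1.0, 0.5, -0.2]
finger_gap: 0.398
```

Run:
```python
from h import *
s=manip.sense(); im=manip.snapshot('wrist'); cv2.imwrite('pics/w3.png',im); C=cam('wrist',s); T=R.from_quat(s['tool_rot']).as_matrix()
print(s['t'],s['tcp_pos'],T.round(3).tolist())
g=s['tcp_pos']-.019*T[:,2]; print('grasp',g.round(4),'proj grasp',proj(C,g).round())
c,st,p=mask(im,(0,5),(200,30,400,330),110,60); print(c,st.tolist(),onz(C,c,.138).round(4))
t=p[p[:,1]<=p[:,1].min()+2].mean(0); b=p[p[:,1]>=p[:,1].max()-2].mean(0); e=onz(C,b,.138)-onz(C,t,.138); print(np.linalg.norm(e),np.arctan2(e[1],e[0]))
```

```text
7.975 [0.53519204 0.22781355 0.26213651] [[-0.946, 0.023, -0.324], [0.04, 0.998, -0.045], [0.322, -0.055, -0.945]]
grasp [0.5413 0.2287 0.2801] proj grasp [321. 321.]
[326.9012016  259.67823765] [321, 225, 12, 71, 749] [0.5212 0.2273 0.138 ]
0.056818060544995254 -0.03385170111818029
```

View pics/w3.png

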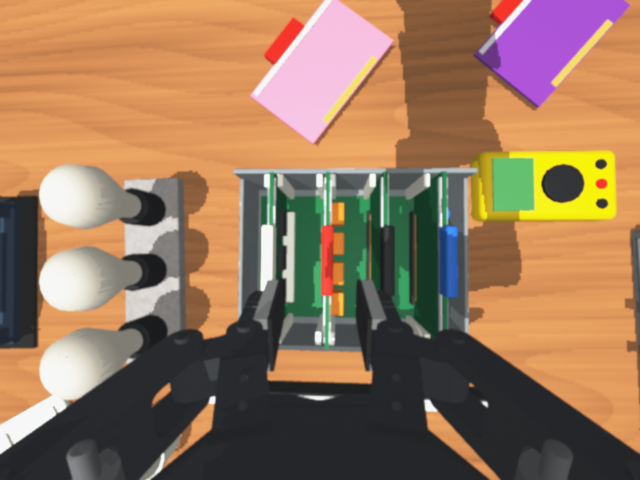

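Wrist view: red grip at (327,260), triangulated again at (0.521, 0.227), and it sits between the open fingers. Descend and grasp.

Request:
send_rows(commands=[{"delta_pos": [-2, -0.1, 0], "yaw": 0}, {"delta_pos": [0, 0, -4], "yaw": 0}, {"delta_pos": [0, 0, -4], "yaw": 0}, {"delta_pos": [0, 0, -4], "yaw": 0}, {"delta_pos": [0, 0, -2.5], "yaw": 0}, {"delta_pos": [0, 0, 0], "yaw": 0}])

```text
t: 8.78
tcp_pos: [0.5373, 0.2288, 0.1162]
tool_rot: [0.017, 0.989, -0.022, -0.146]
force: [0.2, -0.5, -0.2]
finger_gap: 0.396
```

Request:
send_rows(commands=[{"delta_pos": [-2.2, -0.1, -0.4], "yaw": 0}, {"delta_pos": [0, 0, 0], "yaw": 0}])

```text
t: 9.02
tcp_pos: [0.5203, 0.2283, 0.1135]
tool_rot: [0.017, 0.989, -0.022, -0.142]
force: [0.9, 1.4, 1.0]
finger_gap: 0.398
```

Request:
send_rows(commands=[{"delta_pos": [-0.4, 0, 0], "yaw": 0}, {"delta_pos": [0, 0, 0], "yaw": 0}, {"delta_pos": [0, 0, 0], "yaw": 0}, {"delta_pos": [0, 0, 0], "yaw": 0}], grip=1, force=60)

```text
t: 9.52
tcp_pos: [0.5196, 0.2279, 0.1153]
tool_rot: [0.017, 0.99, -0.022, -0.14]
force: [-1.4, -1.6, -2.0]
finger_gap: 0.102
```

Request:
send_rows(commands=[{"delta_pos": [0, 0, 1.5], "yaw": 0}, {"delta_pos": [0, 0, 2], "yaw": 0}, {"delta_pos": [0, 0, 2], "yaw": 0}])

```text
t: 9.9
tcp_pos: [0.5205, 0.2288, 0.1721]
tool_rot: [0.017, 0.99, -0.021, -0.139]
force: [0.5, 0.1, -1.4]
finger_gap: 0.103
```

Request:
send_rows(commands=[{"delta_pos": [0, 0, 3], "yaw": 0}, {"delta_pos": [0, 0, 4], "yaw": 0}, {"delta_pos": [0, 0, 4], "yaw": 0}, {"delta_pos": [0, 0, 3], "yaw": 0}, {"delta_pos": [0, 0, 0], "yaw": 0}])

```text
t: 10.52
tcp_pos: [0.5231, 0.2309, 0.3238]
tool_rot: [0.016, 0.991, -0.018, -0.132]
force: [0.1, -0.3, -1.0]
finger_gap: 0.104
```

Request:
send_rows(commands=[{"delta_pos": [0, -2, 0], "yaw": 0}, {"delta_pos": [0, -4, 0], "yaw": 0}, {"delta_pos": [0, -5, 0], "yaw": 0}, {"delta_pos": [0, -5, 0], "yaw": 0}, {"delta_pos": [0, -5, 0], "yaw": 0}, {"delta_pos": [0, -5, 0], "yaw": 0}, {"delta_pos": [0, -5, 0], "yaw": 0}, {"delta_pos": [0, -5, 0], "yaw": 0}, {"delta_pos": [0, -4, 0], "yaw": 0}, {"delta_pos": [0, 0, 0], "yaw": 0}])

```text
t: 11.78
tcp_pos: [0.5106, -0.1893, 0.308]
tool_rot: [0.016, 0.989, -0.016, -0.145]
force: [1.0, 0.9, -2.3]
finger_gap: 0.104
```

Run:
```python
from h import *
import pickle
s=manip.sense(); im=manip.snapshot('wrist'); cv2.imwrite('pics/w4.png',im); pickle.dump(s,open('w4.pkl','wb')); T=R.from_quat(s['tool_rot']).as_matrix()
b=manip.snapshot('side'); cv2.imwrite('pics/s4.png',b); a=manip.snapshot('scene'); cv2.imwrite('pics/a4.png',a)
print(s['t'],s['tcp_pos'],T.round(3).tolist(),s['force'])
```

```text
11.775 [ 0.51055386 -0.18932155  0.30802534] [[-0.957, 0.027, -0.288], [0.036, 0.999, -0.027], [0.287, -0.037, -0.957]] [ 0.99174287  0.9381277  -2.25484354]
```

View pics/w4.png

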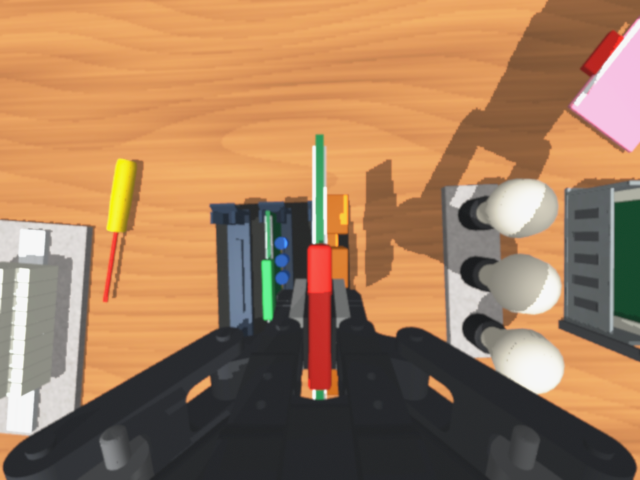

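The red card hangs level in the gripper; the empty cradle is at (235,265), green grip at (267,290). I compute the offset from the card to the cradle.

Run:
```python
from h import *
import pickle
s=pickle.load(open('w4.pkl','rb')); im=cv2.imread('pics/w4.png'); C=cam('wrist',s); g=s['tcp_pos']
c,st,p=mask(im,(62,15),(255,255,282,330),110,60); print('green grip',c,st.tolist(),onz(C,c,.138).round(4))
t=p[p[:,1]<=p[:,1].min()+2].mean(0); b=p[p[:,1]>=p[:,1].max()-2].mean(0); print('  top/bot',onz(C,t,.138).round(4),onz(C,b,.138).round(4))
c,st,p=mask(im,(70,20),(305,120,335,240),90,40); print('board',st.tolist(),'end',onz(C,(319.5,st[1]),g[2]+.0047).round(4),'end rel tcp',(onz(C,(319.5,st[1]),g[2]+.0047)-g).round(4))
c,st,p=mask(im,(0,5),(290,230,350,400),110,60); print('grip',st.tolist(),onz(C,(c[0],st[1]),g[2]+.0227).round(4),onz(C,(c[0],st[1]+st[3]),g[2]+.0227).round(4))
# empty cradle outline at row ~ mid
hsv=cv2.cvtColor(im,cv2.COLOR_BGR2HSV); m=(((hsv[...,0]>95)&(hsv[...,0]<135)|(hsv[...,2]<45))&(hsv[...,2]<130)).astype(np.uint8)
for r in (208,214,220,240,260,280): x=np.where(m[r,200:300])[0]+200; print(r,x.min(),x.max(), im[r,210:262:2,:].sum(1).tolist())
for v in [(211,205),(211,222),(258,205)]: print(v,onz(C,v,.08).round(4))
# green/yellow cards via side
b=cv2.imread('pics/s4.png'); B=cam('side')
c,st,p=mask(b,(60,12),(305,300,350,320)); print('side green',st.tolist(),onz(B,c,.13).round(4))
# side crop for empty cradle
cv2.imwrite('pics/s4c.png',cv2.resize(b[290:390,285:385],(600,600),interpolation=cv2.INTER_CUBIC))
```

```text
green grip [268.00967352 288.44377267] [261, 255, 16, 66, 827] [ 0.5317 -0.2472  0.138 ]
  top/bot [ 0.4995 -0.2458  0.138 ] [ 0.5616 -0.2488  0.138 ]
board [316, 135, 7, 105, 735] end [ 0.4345 -0.1875  0.3127] end rel tcp [-0.0761  0.0018  0.0047]
grip [306, 244, 27, 146, 3483] [ 0.4838 -0.1884  0.3307] [ 0.5426 -0.19    0.3307]
208 212 299 [402, 226, 215, 216, 218, 216, 215, 215, 217, 216, 215, 216, 210, 158, 129, 124, 128, 132, 134, 132, 125, 123, 123, 121, 137, 205]
214 211 299 [395, 235, 180, 180, 180, 180, 168, 140, 139, 172, 222, 249, 224, 140, 130, 131, 130, 137, 144, 140, 124, 123, 123, 125, 177, 254]
220 211 299 [393, 239, 181, 179, 180, 181, 167, 132, 130, 160, 216, 249, 232, 143, 130, 132, 133, 167, 203, 190, 134, 157, 168, 183, 206, 260]
240 226 299 [486, 484, 478, 298, 183, 183, 183, 183, 202, 359, 382, 383, 383, 354, 352, 318, 231, 370, 391, 362, 185, 148, 185, 185, 188, 184]
260 227 299 [501, 499, 496, 379, 183, 180, 180, 179, 183, 298, 390, 391, 395, 396, 398, 387, 242, 376, 402, 393, 239, 148, 185, 183, 183, 190]
280 227 294 [491, 491, 491, 444, 217, 183, 183, 183, 184, 265, 391, 400, 400, 401, 406, 399, 271, 293, 405, 407, 340, 134, 174, 184, 180, 189]
(211, 205) [ 0.4418 -0.323   0.08  ]
(211, 222) [ 0.4617 -0.3236  0.08  ]
(258, 205) [ 0.4434 -0.2676  0.08  ]
side green [323, 306, 25, 11, 159] [ 0.5331 -0.2459  0.13  ]
```

Request:
send_rows(commands=[{"delta_pos": [0.6, -4, 0], "yaw": 0}, {"delta_pos": [0.6, -4, 0], "yaw": 0}, {"delta_pos": [0.5, -3.6, 0], "yaw": 0}, {"delta_pos": [0, 0, -3], "yaw": 0}, {"delta_pos": [0, 0, -3], "yaw": 0}, {"delta_pos": [0, 0, -3], "yaw": 0}, {"delta_pos": [0, 0, 0], "yaw": 0}])

```text
t: 12.8
tcp_pos: [0.5292, -0.293, 0.2153]
tool_rot: [0.005, 0.989, -0.014, -0.146]
force: [0.1, 0.1, -1.3]
finger_gap: 0.102
```

Run:
```python
from h import *
import pickle
s=manip.sense(); im=manip.snapshot('wrist'); cv2.imwrite('pics/w5.png',im); pickle.dump(s,open('w5.pkl','wb')); C=cam('wrist',s); g=s['tcp_pos']
b=manip.snapshot('side'); cv2.imwrite('pics/s5.png',b)
print(s['t'],g,s['tool_rot'])
c,st,p=mask(im,(0,5),(290,230,350,400),110,60); print('grip',st.tolist(),onz(C,(c[0],st[1]),g[2]+.0227).round(4),onz(C,(c[0],st[1]+st[3]),g[2]+.0227).round(4))
f=lambda i:cv2.resize(i,(400,400),interpolation=cv2.INTER_CUBIC)
cv2.imwrite('pics/c5.png',np.hstack([f(im[120:320,220:420]),f(b[250:390,275:415])]))
```

```text
12.8 [ 0.52923717 -0.29303114  0.21531663] [ 0.00540802  0.98914159 -0.01384993 -0.14621167]
grip [307, 244, 26, 146, 3434] [ 0.5025 -0.2927  0.238 ] [ 0.5613 -0.2931  0.238 ]
```

View pics/c5.png

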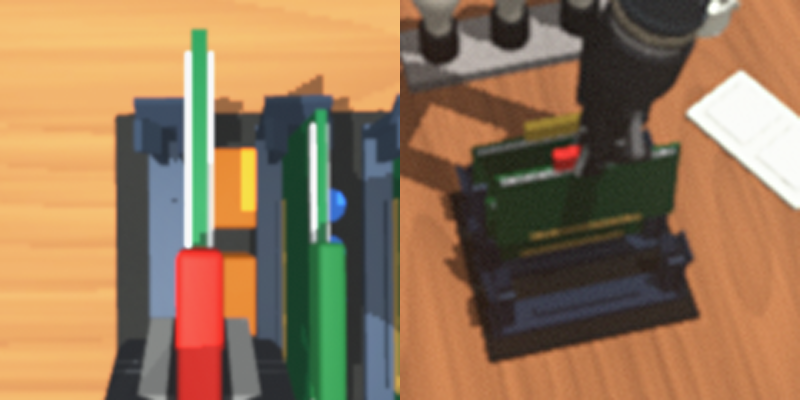

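The left crop shows the card end still right of the empty cradle's end post (cols 287–313, row 170 in the full image). I check that post's centre numerically.

Run:
```python
from h import *
import pickle
s=pickle.load(open('w5.pkl','rb')); im=cv2.imread('pics/w5.png'); C=cam('wrist',s)
for r in (171,176,182): print(r,im[r,282:320,:].sum(1).tolist())
for v in [(287.5,171),(300,171),(313,171),(352,171),(384,171)]: print(v,onz(C,v,.08).round(4))
```

```text
171 [533, 533, 531, 517, 454, 334, 272, 267, 267, 267, 267, 265, 267, 265, 267, 266, 268, 265, 266, 264, 267, 266, 266, 264, 263, 263, 261, 263, 267, 363, 639, 739, 741, 697, 468, 354, 347, 348]
176 [464, 455, 430, 405, 374, 312, 256, 240, 238, 238, 239, 241, 239, 240, 240, 238, 240, 238, 239, 240, 240, 238, 240, 241, 239, 238, 239, 239, 244, 348, 634, 739, 741, 699, 475, 362, 354, 354]
182 [203, 203, 204, 209, 236, 275, 294, 295, 269, 219, 201, 198, 200, 200, 203, 203, 207, 217, 224, 229, 229, 228, 224, 222, 222, 222, 229, 238, 249, 352, 637, 740, 741, 701, 477, 364, 358, 357]
(287.5, 171) [ 0.4422 -0.3248  0.08  ]
(300, 171) [ 0.4423 -0.3137  0.08  ]
(313, 171) [ 0.4424 -0.3023  0.08  ]
(352, 171) [ 0.4428 -0.2681  0.08  ]
(384, 171) [ 0.4432 -0.2402  0.08  ]
```

Run:
```python
from h import *
import pickle
s=pickle.load(open('w5.pkl','rb')); im=cv2.imread('pics/w5.png'); C=cam('wrist',s)
c,st,p=mask(im,(62,15),(368,165,392,238),90,60); print('green board',st.tolist()); 
for r in (st[1]+3,st[1]+25,st[1]+55): q=p[p[:,1]==r]; print(r,q[:,0].min(),q[:,0].max(),onz(C,(q[:,0].mean(),r),.12).round(4))
c,st,p=mask(im,(62,15),(368,240,400,330),110,60); print('grip',st.tolist(),c,onz(C,c,.138).round(4))
for r in (171,176,182): print(r,im[r,345:410,:].sum(1).tolist())
c,st,p=mask(im,(70,20),(305,120,335,240),90,40); print('held',st.tolist(),c)
for r in (140,200,235): q=p[p[:,1]==r]; print(onz(C,(q[:,0].mean(),r),s['tcp_pos'][2]+.0047).round(4))
cv2.imwrite('pics/c6.png',cv2.resize(im[150:330,260:440],(600,600),interpolation=cv2.INTER_CUBIC))
```

```text
green board [368, 175, 16, 63, 604]
178 376 383 [ 0.4561 -0.2503  0.12  ]
200 368 383 [ 0.4726 -0.2536  0.12  ]
230 368 382 [ 0.4953 -0.2543  0.12  ]
grip [368, 240, 26, 90, 2097] [380.28803052 282.42823081] [ 0.5323 -0.253   0.138 ]
171 [521, 522, 520, 518, 519, 511, 461, 305, 193, 178, 176, 176, 176, 178, 175, 175, 175, 174, 174, 175, 177, 172, 174, 174, 181, 203, 240, 250, 251, 250, 252, 252, 252, 250, 247, 249, 249, 249, 249, 249, 261, 291, 310, 314, 313, 312, 315, 322, 348, 425, 501, 520, 520, 522, 522, 522, 525, 526, 528, 527, 527, 527, 526, 527, 527]
176 [331, 328, 332, 331, 324, 285, 215, 175, 168, 167, 169, 170, 168, 169, 170, 168, 169, 170, 169, 170, 169, 168, 169, 168, 170, 171, 194, 225, 237, 235, 228, 215, 235, 284, 312, 318, 315, 295, 246, 191, 173, 178, 179, 179, 178, 178, 178, 180, 181, 181, 197, 228, 256, 258, 259, 256, 258, 258, 257, 258, 258, 258, 256, 244, 225]
182 [201, 205, 222, 224, 182, 151, 156, 171, 183, 185, 183, 180, 175, 175, 174, 175, 172, 172, 165, 159, 153, 157, 153, 154, 156, 157, 161, 160, 183, 326, 563, 689, 637, 428, 326, 325, 336, 376, 405, 344, 232, 163, 143, 138, 137, 136, 137, 136, 139, 137, 143, 166, 194, 204, 204, 203, 220, 265, 296, 277, 227, 195, 179, 173, 172]
held [316, 135, 7, 105, 735] [319. 187.]
[ 0.4554 -0.293   0.22  ]
[ 0.4829 -0.2932  0.22  ]
[ 0.4989 -0.2933  0.22  ]
```

Request:
send_rows(commands=[{"delta_pos": [-0.2, -1.5, 0], "yaw": -0.02}, {"delta_pos": [0, 0, 0], "yaw": 0}, {"delta_pos": [0, 0, -2.5], "yaw": 0}, {"delta_pos": [0, 0, 0], "yaw": 0}])

```text
t: 13.4
tcp_pos: [0.5314, -0.3126, 0.1984]
tool_rot: [0.017, 0.99, -0.017, -0.139]
force: [0.6, 0.7, -2.3]
finger_gap: 0.102
```

Run:
```python
from h import *
import pickle
s=manip.sense(); im=manip.snapshot('wrist'); cv2.imwrite('pics/w6.png',im); pickle.dump(s,open('w6.pkl','wb')); C=cam('wrist',s); g=s['tcp_pos']
b=manip.snapshot('side'); cv2.imwrite('pics/s6.png',b)
print(s['t'],g,s['tool_rot'],s['force'])
c,st,p=mask(im,(70,20),(305,120,335,240),90,40); print('held',st.tolist())
for r in (140,200,235): q=p[p[:,1]==r]; print(onz(C,(q[:,0].mean(),r),g[2]+.0047).round(4))
f=lambda i:cv2.resize(i,(400,400),interpolation=cv2.INTER_CUBIC)
cv2.imwrite('pics/c7.png',np.hstack([f(im[120:250,260:390]),f(b[270:390,275:395])]))
```

```text
13.4 [ 0.53136582 -0.31260753  0.19843505] [ 0.01692414  0.98993    -0.01748393 -0.13945067] [ 0.63833703  0.70302225 -2.28250191]
held [316, 135, 7, 105, 735]
[ 0.4578 -0.311   0.2031]
[ 0.485  -0.3117  0.2031]
[ 0.5009 -0.3122  0.2031]
```

View pics/c7.png

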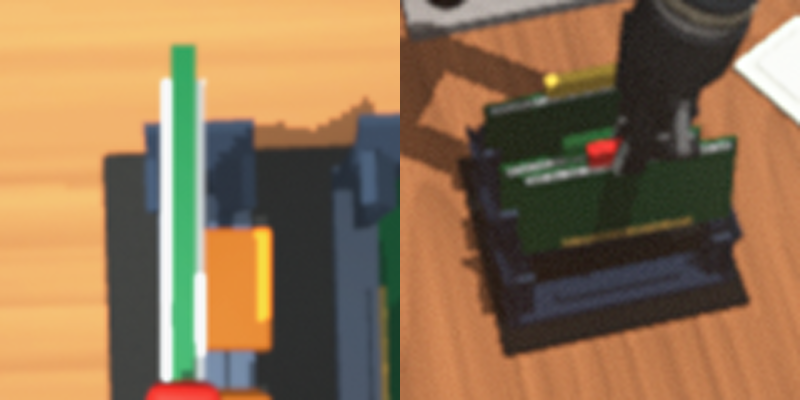

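Run:
```python
from h import *
import pickle
s=pickle.load(open('w6.pkl','rb')); im=cv2.imread('pics/w6.png'); C=cam('wrist',s)
for v in [(307.1,168),(324.5,168),(341.9,168),(341.9,182),(376,165)]: print(v,onz(C,v,.08).round(4))
for r in (165,175,182,188): print(r,im[r,300:350,:].sum(1).tolist())
```

```text
(307.1, 168) [ 0.4469 -0.3253  0.08  ]
(324.5, 168) [ 0.4474 -0.311   0.08  ]
(341.9, 168) [ 0.4479 -0.2967  0.08  ]
(341.9, 182) [ 0.4594 -0.297   0.08  ]
(376, 165) [ 0.4464 -0.2688  0.08  ]
165 [530, 530, 530, 530, 529, 522, 479, 338, 246, 239, 244, 344, 623, 737, 740, 690, 457, 345, 339, 338, 340, 340, 367, 462, 575, 579, 445, 293, 240, 237, 239, 237, 236, 237, 234, 220, 191, 179, 175, 174, 172, 187, 251, 311, 326, 326, 326, 325, 324, 326]
175 [202, 204, 204, 204, 202, 207, 225, 262, 291, 295, 284, 347, 621, 737, 741, 694, 466, 355, 348, 347, 347, 348, 373, 467, 579, 578, 431, 259, 192, 185, 165, 160, 159, 160, 158, 161, 159, 163, 173, 183, 191, 189, 176, 148, 137, 134, 137, 133, 136, 136]
182 [200, 200, 201, 201, 201, 203, 217, 252, 287, 295, 288, 356, 624, 738, 741, 697, 470, 356, 350, 348, 351, 352, 377, 471, 581, 575, 420, 236, 167, 162, 160, 158, 158, 158, 159, 160, 157, 159, 170, 184, 190, 190, 176, 153, 139, 137, 138, 137, 134, 135]
188 [201, 203, 204, 202, 200, 201, 207, 229, 248, 251, 245, 341, 630, 739, 741, 700, 477, 364, 358, 358, 357, 355, 379, 476, 587, 589, 457, 305, 253, 244, 216, 173, 154, 152, 151, 156, 167, 183, 195, 209, 207, 185, 153, 142, 137, 136, 137, 136, 135, 137]
```

Post centre (−0.311) and held card end (−0.311) agree; width 28.6 mm matches the 30 mm given. Lower in.

Request:
send_rows(commands=[{"delta_pos": [-0.3, 0, -1.3], "yaw": 0}, {"delta_pos": [-0.2, 0, -1.3], "yaw": 0}, {"delta_pos": [-0.1, 0, -1.0], "yaw": 0}])

```text
t: 13.88
tcp_pos: [0.5248, -0.3149, 0.1698]
tool_rot: [0.018, 0.99, -0.021, -0.139]
force: [-12.7, 5.5, 39.5]
finger_gap: 0.102
```

Request:
send_rows(commands=[{"delta_pos": [0, 0, 1.2], "yaw": 0}, {"delta_pos": [0.2, 0.5, 0.3], "yaw": 0}, {"delta_pos": [0, 0, 0], "yaw": 0}])

```text
t: 14.25
tcp_pos: [0.5264, -0.3092, 0.1845]
tool_rot: [0.018, 0.99, -0.021, -0.14]
force: [-1.2, 0.4, -2.4]
finger_gap: 0.103
```

Run:
```python
from h import *
s=manip.sense(); im=manip.snapshot('wrist'); C=cam('wrist',s); g=s['tcp_pos']; b=manip.snapshot('side'); B=cam('side')
cv2.imwrite('pics/w7.png',im); cv2.imwrite('pics/s7.png',b)
T=R.from_quat(s['tool_rot']).as_matrix(); print(s['t'],g,T.round(3).tolist(),s['force'])
c,st,p=mask(im,(0,5),(290,230,350,400),110,60); print('grip',st.tolist(),onz(C,(c[0],st[1]),g[2]+.0227).round(4),onz(C,(c[0],st[1]+st[3]),g[2]+.0227).round(4))
c,st,p=mask(im,(70,20),(305,120,335,240),90,40)
for r in (140,235): q=p[p[:,1]==r]; print(onz(C,(q[:,0].mean(),r),g[2]+.0047).round(4))
for r in (150,156,162,168,174): print(r,im[r,300:360,:].sum(1).tolist())
# side: white top-edge line of boards & gold strips
hsv=cv2.cvtColor(b,cv2.COLOR_BGR2HSV)
c,st,p=mask(b,(0,6),(300,280,370,340),120,80); print('red side',st.tolist(),c, proj(B,g+np.array([.003,0,.0227])).round(1))
c,st,p=mask(b,(60,12),(300,290,360,325)); print('green side',st.tolist(),onz(B,c,.13).round(4))
for nm,(lo,hi) in {'gold':((15,90,60),(30,255,255))}.items():
    m=cv2.inRange(hsv,lo,hi); m[:300]=0;m[:,:290]=0;m[:,400:]=0;m[400:]=0
    n,l,st,c=cv2.connectedComponentsWithStats(m); print([ (st[i].tolist(),c[i].round(1).tolist()) for i in range(1,n) if st[i,4]>15])
```

```text
14.25 [ 0.5263927  -0.30922635  0.184506  ] [[-0.96, 0.03, -0.277], [0.042, 0.998, -0.036], [0.275, -0.047, -0.96]] [-1.17480353  0.39025008 -2.38122417]
grip [307, 244, 26, 147, 3517] [ 0.4994 -0.3079  0.2072] [ 0.5588 -0.3097  0.2072]
[ 0.4528 -0.307   0.1892]
[ 0.496  -0.3083  0.1892]
150 [547, 548, 547, 547, 546, 545, 546, 546, 546, 546, 544, 547, 582, 696, 740, 741, 682, 436, 322, 312, 309, 311, 314, 358, 486, 616, 632, 585, 549, 542, 542, 541, 542, 542, 542, 542, 542, 542, 540, 542, 541, 541, 540, 539, 538, 538, 538, 538, 538, 538, 536, 536, 537, 536, 536, 535, 536, 536, 536, 536]
156 [536, 535, 535, 534, 535, 534, 534, 532, 532, 532, 532, 534, 590, 721, 741, 741, 683, 439, 324, 316, 318, 318, 325, 442, 696, 741, 741, 692, 560, 531, 529, 531, 530, 529, 531, 530, 529, 529, 528, 528, 529, 530, 528, 529, 530, 530, 530, 528, 528, 528, 527, 528, 527, 530, 529, 527, 527, 527, 527, 527]
162 [532, 518, 479, 461, 460, 456, 448, 446, 446, 446, 446, 448, 520, 711, 741, 740, 631, 386, 324, 322, 322, 322, 329, 451, 703, 741, 741, 643, 400, 344, 332, 328, 328, 328, 328, 329, 323, 315, 327, 3
[... 230 characters left out ...]
03, 741, 741, 608, 312, 244, 241, 241, 242, 239, 237, 221, 191, 175, 186, 235, 294, 324, 328, 331, 331, 330, 329, 328, 328, 325, 322, 319, 319, 319, 319, 317, 313, 313, 313, 312]
174 [206, 210, 225, 247, 256, 256, 244, 221, 209, 215, 228, 246, 397, 696, 741, 740, 608, 366, 331, 330, 330, 330, 337, 460, 705, 741, 741, 607, 306, 225, 200, 175, 167, 165, 169, 178, 185, 189, 187, 176, 155, 141, 137, 140, 135, 135, 134, 137, 135, 135, 136, 136, 135, 139, 137, 135, 136, 135, 137, 137]
red side [328, 314, 10, 9, 69] [332.39130435 317.8115942 ] [340.5 315.1]
green side [324, 309, 12, 6, 45] [ 0.5192 -0.2441  0.13  ]
[([372, 315, 1, 16, 16], [372.0, 322.5]), ([322, 337, 39, 10, 110], [341.3, 341.1])]
```

Run:
```python
from h import *
B=cam('side')
def gold(f):
    b=cv2.imread(f); hsv=cv2.cvtColor(b,cv2.COLOR_BGR2HSV); m=cv2.inRange(hsv,(15,90,60),(30,255,255)); m[:320]=0;m[:,:290]=0;m[:,400:]=0;m[400:]=0
    n,l,st,c=cv2.connectedComponentsWithStats(m); k=1+np.argmax(st[1:,4]); return st[k],c[k]
st,c=gold('pics/s1.png'); print('green',st.tolist(),c.round(1))
for z in (.02,.025,.03,.035,.04): print(z,onz(B,c,z).round(4))
for f,low in (('pics/s6.png',.1031),('pics/s7.png',.0892)):
    st,c=gold(f); print(f,st.tolist(),c.round(1))
    for h in (0,.005,.01,.015,.02): print(h,onz(B,c,low+h).round(4))
```

```text
green [317, 330, 36, 10, 88] [334.7 334.6]
0.02 [ 0.5337 -0.2501  0.02  ]
0.025 [ 0.5328 -0.253   0.025 ]
0.03 [ 0.532  -0.2559  0.03  ]
0.035 [ 0.5312 -0.2587  0.035 ]
0.04 [ 0.5304 -0.2616  0.04  ]
pics/s6.png [323, 335, 40, 9, 112] [343.2 339.1]
0 [ 0.5374 -0.3155  0.1031]
0.005 [ 0.5365 -0.3183  0.1081]
0.01 [ 0.5356 -0.3211  0.1131]
0.015 [ 0.5347 -0.3239  0.1181]
0.02 [ 0.5338 -0.3267  0.1231]
pics/s7.png [322, 337, 39, 10, 110] [341.3 341.1]
0 [ 0.5337 -0.3123  0.0892]
0.005 [ 0.5328 -0.3151  0.0942]
0.01 [ 0.532  -0.3178  0.0992]
0.015 [ 0.5311 -0.3206  0.1042]
0.02 [ 0.5302 -0.3234  0.1092]
```

Side view comparison of the gold contact strips puts the held card's lower edge 62 mm from the green card's (58 expected), since it leans slightly. So shift +y 4–5 mm and lower again.

Request:
send_rows(commands=[{"delta_pos": [0, 0.45, 0], "yaw": 0}, {"delta_pos": [0, 0, -0.7], "yaw": 0}, {"delta_pos": [0, 0, -0.8], "yaw": 0}, {"delta_pos": [0, 0, -0.6], "yaw": 0}])

```text
t: 14.85
tcp_pos: [0.5264, -0.3058, 0.1614]
tool_rot: [0.018, 0.99, -0.022, -0.14]
force: [0.5, -3.3, -0.6]
finger_gap: 0.102
```

Request:
send_rows(commands=[{"delta_pos": [0, 0, -1], "yaw": 0}, {"delta_pos": [0, 0, -1], "yaw": 0}, {"delta_pos": [0, 0, -0.8], "yaw": 0}])

```text
t: 15.22
tcp_pos: [0.5268, -0.3068, 0.1326]
tool_rot: [0.016, 0.99, -0.023, -0.14]
force: [-0.8, -1.4, 3.2]
finger_gap: 0.103
```

Request:
send_rows(commands=[{"delta_pos": [0, 0, -0.8], "yaw": 0}, {"delta_pos": [0, 0, -0.7], "yaw": 0}, {"delta_pos": [0, 0, -0.5], "yaw": 0}, {"delta_pos": [0, 0, -0.4], "yaw": 0}])

```text
t: 15.72
tcp_pos: [0.5296, -0.308, 0.1149]
tool_rot: [0.016, 0.99, -0.026, -0.138]
force: [-0.7, 3.7, 21.9]
finger_gap: 0.103
```

Bottomed at the expected height (TCP 0.115, 22 N up). Release and retract.

Request:
send_rows(commands=[{"delta_pos": [0, 0, 0], "yaw": 0}, {"delta_pos": [0, 0, 0], "yaw": 0}, {"delta_pos": [0, 0, 0], "yaw": 0}, {"delta_pos": [0, 0, 2], "yaw": 0}, {"delta_pos": [0, 0, 4], "yaw": 0}, {"delta_pos": [0, 0, 5], "yaw": 0}, {"delta_pos": [0, 0, 5], "yaw": 0}, {"delta_pos": [0, 0, 3], "yaw": 0}, {"delta_pos": [0, 0, 0], "yaw": 0}], grip=0.2)

```text
t: 16.85
tcp_pos: [0.5278, -0.3051, 0.3132]
tool_rot: [0.02, 0.99, -0.023, -0.137]
force: [0.0, -0.8, 0.5]
finger_gap: 0.399
```

Run:
```python
from h import *
s=manip.sense(); im=manip.snapshot('wrist'); C=cam('wrist',s); g=s['tcp_pos']; b=manip.snapshot('side'); B=cam('side')
cv2.imwrite('pics/w8.png',im); cv2.imwrite('pics/s8.png',b)
print(s['t'],g,s['tool_rot'],s['force'])
for nm,h,roi in (('red',(0,6),(250,230,350,400)),('green',(62,15),(340,240,440,400))):
    c,st,p=mask(im,h,roi,110,60); t=p[p[:,1]<=p[:,1].min()+2].mean(0); q=p[p[:,1]>=p[:,1].max()-2].mean(0); print(nm,st.tolist(),onz(C,t,.138).round(4),onz(C,q,.138).round(4))
for nm,h,roi in (('red',(0,6),(310,310,380,345)),('green',(62,15),(310,295,370,322)),('yel',(25,7),(310,285,345,298))):
    c,st,p=mask(b,h,roi,110,60); print('side',nm,st.tolist(),onz(B,c,.13).round(4))
```

```text
16.85 [ 0.5278174  -0.30505106  0.31316652] [ 0.01959049  0.99009437 -0.02293341 -0.13712552] [ 0.01092471 -0.83739271  0.46399287]
red [321, 238, 12, 60, 593] [ 0.5047 -0.3064  0.138 ] [ 0.5613 -0.3075  0.138 ]
green [414, 240, 22, 95, 1440] [ 0.5095 -0.212   0.138 ] [ 0.6004 -0.2034  0.138 ]
side red [329, 326, 25, 11, 181] [ 0.5332 -0.3066  0.13  ]
side green [324, 306, 24, 10, 144] [ 0.5353 -0.2458  0.13  ]
side yel [318, 289, 22, 9, 131] [ 0.5298 -0.1899  0.13  ]
```

Red grip now at (0.533, −0.307), apparent length 57 mm at z = 0.138, the same as its neighbours: home. Green and yellow are unmoved. Now back to the bar.

Request:
send_rows(commands=[{"delta_pos": [0.6, 4, 0], "yaw": 0}, {"delta_pos": [1.2, 6, 0], "yaw": 0}, {"delta_pos": [1.2, 6, 0], "yaw": 0}, {"delta_pos": [1.2, 6, 0], "yaw": 0}, {"delta_pos": [1.2, 6, 0], "yaw": 0}, {"delta_pos": [1.2, 6, 0], "yaw": 0}, {"delta_pos": [1.2, 6, 0], "yaw": 0}, {"delta_pos": [1.2, 6, 0], "yaw": 0}, {"delta_pos": [1.2, 5, 0], "yaw": 0}, {"delta_pos": [0, 0, 0], "yaw": 0}])

```text
t: 18.2
tcp_pos: [0.6187, 0.2201, 0.2869]
tool_rot: [0.021, 0.987, -0.018, -0.16]
force: [-0.4, -0.2, -0.2]
finger_gap: 0.403
```

Run:
```python
from h import *
s=manip.sense(); print(s['t'],s['tcp_pos'],s['tool_rot'])
a=manip.snapshot('scene'); b=manip.snapshot('side'); A=cam('scene');B=cam('side'); cv2.imwrite('pics/a9.png',a); cv2.imwrite('pics/s9.png',b)
C=cam('wrist',s); im=manip.snapshot('wrist'); cv2.imwrite('pics/w9.png',im)
hsv=cv2.cvtColor(im,cv2.COLOR_BGR2HSV); m=cv2.inRange(hsv,(18,110,70),(32,255,255)); n,l,st,c=cv2.connectedComponentsWithStats(m)
for i in range(1,n):
    if st[i,4]>40: print(st[i].tolist(),c[i].round(),onz(C,c[i],.168).round(4))
m=cv2.inRange(cv2.cvtColor(b,cv2.COLOR_BGR2HSV),(18,110,70),(32,255,255)); n,l,st,c=cv2.connectedComponentsWithStats(m)
for i in range(1,n):
    if st[i,4]>12 and 280<c[i][0]<380 and 140<c[i][1]<220: print('side',st[i].tolist(),onz(B,c[i],.16).round(4))
```

```text
18.2 [0.61866163 0.22007045 0.28685428] [ 0.02130509  0.98676118 -0.01791813 -0.15977298]
[539, 0, 25, 26, 164] [551.  12.] [0.4082 0.4129 0.168 ]
[326, 2, 49, 62, 380] [350.  32.] [0.4149 0.248  0.168 ]
[464, 82, 135, 73, 6016] [535. 121.] [0.498  0.3959 0.168 ]
[14, 174, 7, 76, 430] [ 17. 211.] [ 0.5545 -0.0455  0.168 ]
[371, 190, 3, 37, 50] [372. 208.] [0.5641 0.2602 0.168 ]
side [325, 164, 13, 6, 59] [0.6484 0.2517 0.16  ]
```

Request:
send_rows(commands=[{"delta_pos": [3.2, 2.6, 0], "yaw": 0.01}, {"delta_pos": [0, 0, -4], "yaw": 0}, {"delta_pos": [0, 0, -4], "yaw": 0}, {"delta_pos": [0, 0, -2], "yaw": 0}, {"delta_pos": [0, 0, 0], "yaw": 0}])

```text
t: 18.98
tcp_pos: [0.6514, 0.2307, 0.1848]
tool_rot: [0.026, 0.986, -0.02, -0.162]
force: [-0.5, 0.5, 0.2]
finger_gap: 0.398
```

Request:
send_rows(commands=[{"delta_pos": [0.2, 1.7, 0.5], "yaw": -0.01}, {"delta_pos": [0, 0, 0], "yaw": 0}])

```text
t: 19.23
tcp_pos: [0.6549, 0.2472, 0.1925]
tool_rot: [0.033, 0.986, -0.018, -0.16]
force: [-0.0, 0.1, 0.7]
finger_gap: 0.403
```

Request:
send_rows(commands=[{"delta_pos": [0, 0, -2.5], "yaw": 0.035}, {"delta_pos": [-0.2, 0, -2.5], "yaw": 0}, {"delta_pos": [0, 0, 0], "yaw": 0}])

```text
t: 19.6
tcp_pos: [0.6554, 0.2483, 0.1467]
tool_rot: [0.014, 0.988, -0.02, -0.155]
force: [0.5, -0.2, 0.2]
finger_gap: 0.401
```

Request:
send_rows(commands=[{"delta_pos": [0, -0.15, -0.4], "yaw": 0}, {"delta_pos": [0, 0, 0], "yaw": 0}, {"delta_pos": [0, 0, 0], "yaw": 0}, {"delta_pos": [0, 0, 0], "yaw": 0}], grip=1, force=30)

```text
t: 20.1
tcp_pos: [0.656, 0.2456, 0.1448]
tool_rot: [0.015, 0.988, -0.021, -0.154]
force: [-0.8, -1.2, -3.3]
finger_gap: 0.113
```

Request:
send_rows(commands=[{"delta_pos": [-0.4, 0, 0.5], "yaw": 0}, {"delta_pos": [-0.5, 0, 0.5], "yaw": 0}, {"delta_pos": [-0.8, 0, 0.6], "yaw": 0}, {"delta_pos": [-0.9, 0, 0.4], "yaw": 0}])

```text
t: 20.6
tcp_pos: [0.6327, 0.2465, 0.1645]
tool_rot: [0.015, 0.989, -0.019, -0.149]
force: [4.6, 1.0, -6.3]
finger_gap: 0.109
```

Request:
send_rows(commands=[{"delta_pos": [-1.0, 0, 0.15], "yaw": 0}, {"delta_pos": [-1.0, 0, 0], "yaw": 0}, {"delta_pos": [-1.0, 0, -0.2], "yaw": 0}, {"delta_pos": [-1.0, 0, -0.35], "yaw": 0}])

```text
t: 21.1
tcp_pos: [0.6005, 0.2477, 0.1693]
tool_rot: [0.016, 0.991, -0.016, -0.134]
force: [6.1, -1.6, -0.1]
finger_gap: 0.107
```

Request:
send_rows(commands=[{"delta_pos": [-0.8, 0, -0.8], "yaw": 0}, {"delta_pos": [-0.8, 0, -0.8], "yaw": 0}, {"delta_pos": [-0.6, 0, -0.8], "yaw": 0}])

```text
t: 21.48
tcp_pos: [0.5836, 0.2482, 0.1616]
tool_rot: [0.016, 0.992, -0.015, -0.124]
force: [2.0, -1.7, 9.4]
finger_gap: 0.11
```

Request:
send_rows(commands=[{"delta_pos": [-0.3, 0, -1.2], "yaw": 0}, {"delta_pos": [0, 0, -1.2], "yaw": 0}, {"delta_pos": [0, 0, -1.0], "yaw": 0}])

```text
t: 21.85
tcp_pos: [0.5729, 0.2484, 0.1471]
tool_rot: [0.015, 0.991, -0.014, -0.13]
force: [-4.3, -2.8, 14.0]
finger_gap: 0.112
```

Run:
```python
from h import *
b=manip.snapshot('side'); B=cam('side'); a=manip.snapshot('scene'); A=cam('scene'); cv2.imwrite('pics/s10.png',b); cv2.imwrite('pics/a10.png',a)
for nm,im,o in (('side',b,cv2.imread('pics/side0.png')),('scene',a,cv2.imread('pics/scene0.png'))):
    f=lambda i,roi:(lambda r:(r[1].tolist(),r[0].round(1).tolist()))(mask(i,(0,180),roi,0,0))
    g=lambda i:((i.min(2)>150)&(i.max(2).astype(int)-i.min(2)<40)).astype(np.uint8)
    x0,y0,x1,y1=(295,140,340,215) if nm=='side' else (320,255,410,330)
    for i in (o,im):
        n,l,st,c=cv2.connectedComponentsWithStats(g(i)[y0:y1,x0:x1]); k=1+np.argmax(st[1:,4]); print(nm,st[k].tolist(),c[k].round(1))
```

```text
side [5, 10, 15, 23, 127] [10.3 18.6]
side [13, 44, 22, 20, 162] [20.1 54.3]
scene [47, 35, 28, 37, 249] [61.7 51.6]
scene [10, 9, 30, 20, 167] [27.1 18. ]
```

Request:
send_rows(commands=[{"delta_pos": [0.2, 0, -1.2], "yaw": 0}, {"delta_pos": [0.2, 0, -1.2], "yaw": 0}])

```text
t: 22.2
tcp_pos: [0.5718, 0.2485, 0.1442]
tool_rot: [0.014, 0.991, -0.014, -0.134]
force: [-9.9, -6.2, 47.8]
finger_gap: 0.107
```

Request:
send_rows(commands=[{"delta_pos": [0, 0, 0.3], "yaw": 0}, {"delta_pos": [0, 0, 0], "yaw": 0}, {"delta_pos": [0, 0, 0], "yaw": 0}, {"delta_pos": [0, 0, 4], "yaw": 0}, {"delta_pos": [2, 0, 6], "yaw": 0}, {"delta_pos": [6, 0, 3], "yaw": 0}, {"delta_pos": [5, 0, 2], "yaw": 0}, {"delta_pos": [0, 0, 0], "yaw": 0}], grip=0.2)

```text
t: 23.2
tcp_pos: [0.6956, 0.2487, 0.3027]
tool_rot: [0.012, 0.99, -0.016, -0.143]
force: [-1.2, 0.8, -1.4]
finger_gap: 0.401
```

Run:
```python
from h import *
s=manip.sense(); print(s['t'],s['tcp_pos'],s['tool_rot'])
b=manip.snapshot('side'); a=manip.snapshot('scene'); w=manip.snapshot('wrist'); A=cam('scene');B=cam('side')
for n,i in (('s11',b),('a11',a),('w11',w)): cv2.imwrite(f'pics/{n}.png',i)
a0=cv2.imread('pics/scene0.png'); b0=cv2.imread('pics/side0.png')
for nm,h,ra,rb in (('tab',(25,7),(350,265,380,300),(300,150,325,185)),('blue',(112,12),(385,288,415,312),(275,158,300,170))):
    for A_,B_ in ((a0,b0),(a,b)):
        ca,sa,_=mask(A_,h,ra); cb,sb,_=mask(B_,h,rb); p,g=tri(A,ca,B,cb); print(nm,sa.tolist(),sb.tolist(),p.round(4),round(g,1))
g=lambda i:((i.min(2)>170)&(i.max(2).astype(int)-i.min(2)<40)).astype(np.uint8)
for nm,i,o,(x0,y0,x1,y1) in (('side',b,b0,(295,140,345,225)),('scene',a,a0,(320,255,410,330))):
    for k_ in (o,i):
        n,l,st,c=cv2.connectedComponentsWithStats(g(k_)[y0:y1,x0:x1]); print(nm,[(st[k].tolist()) for k in range(1,n) if st[k,4]>40])
```

```text
23.2 [0.6955908  0.24872624 0.30269276] [ 0.01193481  0.98954745 -0.01641527 -0.14277232]
tab [362, 279, 7, 12, 57] [308, 164, 7, 11, 49] [0.5839 0.2501 0.1649] 0.4
tab [363, 279, 7, 13, 69] [306, 166, 6, 12, 51] [0.5764 0.2497 0.1565] 0.1
blue [392, 294, 17, 14, 86] [279, 160, 17, 8, 93] [0.5239 0.3309 0.1304] 0.1
blue [392, 295, 16, 11, 51] [279, 161, 17, 6, 61] [0.525  0.331  0.1305] 0.3
side [[6, 10, 13, 22, 114], [12, 36, 10, 18, 99]]
side [[12, 38, 22, 26, 171]]
scene [[27, 15, 15, 18, 97], [47, 35, 28, 37, 232]]
scene [[36, 5, 17, 11, 52], [25, 15, 19, 20, 121], [45, 38, 13, 10, 60], [62, 57, 13, 15, 53]]
```

Tab now at (0.576, 0.157), where the closed model puts it (the bar was slightly raised at the start). I press once on the bar beside the tab to confirm that it is at its stop.

Request:
send_rows(commands=[{"delta_pos": [-6, 1.6, 0], "yaw": 0}, {"delta_pos": [-6, 1.6, 0], "yaw": 0}, {"delta_pos": [0, 0, 0], "yaw": 0}, {"delta_pos": [-0.3, 0, -4], "yaw": 0}, {"delta_pos": [-0.3, 0, -4], "yaw": 0}, {"delta_pos": [0, 0, -3], "yaw": 0}, {"delta_pos": [0, 0, 0], "yaw": 0}], grip=1)

```text
t: 24.22
tcp_pos: [0.5484, 0.2807, 0.1817]
tool_rot: [0.009, 0.987, -0.02, -0.158]
force: [0.8, -0.2, 0.6]
finger_gap: 0.002
```

Request:
send_rows(commands=[{"delta_pos": [3.0, 0.3, 0], "yaw": 0}, {"delta_pos": [0, 0, -1.5], "yaw": 0}, {"delta_pos": [0, 0, -1.5], "yaw": 0}, {"delta_pos": [0, 0, 0], "yaw": 0}])

```text
t: 24.72
tcp_pos: [0.5772, 0.2838, 0.153]
tool_rot: [0.009, 0.987, -0.02, -0.158]
force: [-0.2, -0.0, -0.5]
finger_gap: -0.001
```

Request:
send_rows(commands=[{"delta_pos": [0, 0, -0.8], "yaw": 0}, {"delta_pos": [0, 0, -0.7], "yaw": 0}, {"delta_pos": [0, 0, -0.8], "yaw": 0}])

```text
t: 25.1
tcp_pos: [0.577, 0.2842, 0.1349]
tool_rot: [0.008, 0.987, -0.02, -0.158]
force: [-4.4, -2.6, 40.5]
finger_gap: -0.003
```

Bar top met at z = 0.135 (0.134 when shut) under 40 N: it is at its stop. Retract and make a final check of the rest.

Request:
send_rows(commands=[{"delta_pos": [0, 0, 2], "yaw": 0}, {"delta_pos": [0, 0, 5], "yaw": 0}, {"delta_pos": [3, 0, 5], "yaw": 0}, {"delta_pos": [5, 0, 3], "yaw": 0}, {"delta_pos": [5, 0, 0], "yaw": 0}, {"delta_pos": [0, 0, 0], "yaw": 0}])

```text
t: 25.85
tcp_pos: [0.7081, 0.284, 0.2897]
tool_rot: [0.008, 0.987, -0.02, -0.158]
force: [-1.3, 0.0, -0.6]
finger_gap: -0.004
```

Run:
```python
from h import *
s=manip.sense(); print(s['t'],s['tcp_pos'],s['force'])
b=manip.snapshot('side'); a=manip.snapshot('scene'); A=cam('scene');B=cam('side'); a0=cv2.imread('pics/scene0.png'); b0=cv2.imread('pics/side0.png')
for A_,B_ in ((a0,b0),(a,b)):
    ca,sa,_=mask(A_,(25,7),(350,265,380,300)); cb,sb,_=mask(B_,(25,7),(300,150,325,185)); print('tab',tri(A,ca,B,cb)[0].round(4))
for nm,h,roi in (('red',(0,6),(310,310,380,345)),('green',(62,15),(310,295,370,322)),('yel',(25,7),(310,285,345,298)),('blue',(112,12),(275,155,300,170))):
    c,st,p=mask(b,h,roi,110,60); print(nm,st.tolist(),onz(B,c,.13).round(4))
for nm,roi in (('lamps',(270,215,360,285)),('plate+boxes',(365,200,440,330)),('white card',(270,190,300,205)),('driver',(280,410,380,435)),('meter',(240,145,272,185))):
    x0,y0,x1,y1=roi
    f=lambda i:cv2.cvtColor(i[y0:y1,x0:x1],cv2.COLOR_BGR2GRAY).astype(np.float32)
    print(nm,np.round(cv2.phaseCorrelate(f(b0),f(b)),2).tolist() if 0 else cv2.phaseCorrelate(f(b0),f(b)))
```

```text
25.85 [0.70807696 0.28401746 0.28968943] [-1.29952659  0.00251526 -0.60829053]
tab [0.5839 0.2501 0.1649]
tab [0.5759 0.2487 0.1554]
red [329, 326, 25, 11, 182] [ 0.5332 -0.3065  0.13  ]
green [323, 306, 25, 11, 162] [ 0.5334 -0.2457  0.13  ]
yel [318, 288, 24, 10, 157] [ 0.5337 -0.1899  0.13  ]
blue [279, 161, 18, 6, 77] [0.5255 0.3299 0.13  ]
lamps ((-0.06613273227852545, 0.0166959436755576), 0.8416584541768204)
plate+boxes ((0.42308073554386993, 0.48144323519669285), 0.9723291701328607)
white card ((0.1806078054347946, 0.16550070051729193), 0.7546063348982069)
driver ((-0.004620331766837182, 0.49329801563600384), 0.9408349494934082)
meter ((0.15775794930162235, 0.0883599712205978), 0.818250722810626)
```

```bash
python3 -c "
from station import manip
print(manip.sign_off())"
```

```text
the job is handed in; nothing more can be done
None
```

The red card is in the empty cradle of the service stand and the hold-down bar is shut over the other three cards. I handed the job in at about 26 s; no verdict was reported.

**What I did**
- Pushing the bar open with closed fingers jammed by friction and left the tool tilted. I gripped the tab instead and swung the bar back until it stopped.
- I lifted the red card straight up and carried it over the lamps. The first lowering caught on the cradle mouth, so I backed off, shifted it about 5 mm and lowered it again before letting go.
- I swung the bar back down by its tab, then pressed once on the bar beside the tab.

**Last checks**
- **Card:** it bottomed at tool height 0.1149 m, against 0.1153 m when seated in the rack, with 22 N upward. Its grip looks the same size as the green card's. It measured 60.8 mm from the green card where 58 mm is nominal; I put this down to groove slack and a slight lean.
- **Bar:** the fingertip met its top at z = 0.135 m under 40 N, where 0.134 m means shut. The tab sits about 9 mm lower and 8 mm further from the hinge than at the start, so the bar was probably a little raised then.
- **Everything else:** the lamps, multimeter, screwdriver, boxes, switch plate and white card shifted by less than half a pixel in the side view. Green and yellow did not move measurably, and blue is within about 2 mm. I did not measure the black card on its own.

**Not clean:** the finger forces peaked at about 48 N while pressing the bar down, 43 N in the jammed push and 42 N at the first card contact. These were all at the fingers or the held card, not the gripper body. The tool stayed tilted by about 16–18° in the plane of the cards.

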